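# Feel along the connection box's rim and release its flap

### The arm

A 6-joint arm with a two-finger parallel gripper is mounted at the origin on the work surface. World frame = base frame: x ahead of the robot, y to its left, z up, the work surface at z = 0. Lengths are in mm, angles in rad, forces in N, time in s.
With the tool pointing down it reaches from about 300 to 775 mm from the base axis. Payload 14.6 kg.
Tool frame: the origin (TCP) lies on the centre line of the jaws, within the pads' length; the fingertips stand 11 mm ahead of it and the grasp point (between the pads) lies 8 mm behind it; x points along the fingers, y is the direction in which the jaws open and shut, and the axes are right-handed (so a half turn about x gives the same grasp; the last joint's range is limited). The gripper opens to 94 mm and grips with 3 to 60 N. Pads are 16 mm wide; open, the fingers measure 119 mm over their backs; the gripper's body (75 mm by 177 mm) begins 78 mm behind the grasp point.
Start: joints at [1.238, 0.3, 1.521, -0, 1.321, -0.067], TCP at [144.472, 530.676, 216.446] pointing down, gripper open.
Joint ranges: [-3.03, 3.03], [-0.79, 2.21], [0.23, 2.52], [-1.04, 4.18], [0, 3.07], [-2.55, 2.55]. Speed limits (rad/s): [2.22, 2.22, 2.57, 3.14, 3.14, 3.14].

### API

Orientations are given as [roll, pitch, yaw] about the fixed x, y, z axes, in that order (R = Rz(yaw) Ry(pitch) Rx(roll)).
In Python, from cell import manip gives the robot as it stands.
- The arm moves only by the shell command python3 -m handwheel 'ROWS' [OPENING] [FORCE]. ROWS is JSON, a list of rows, each a list of 2 entries, a list of its own where there are three numbers: the shift along the tool's x, y, z in mm, then the turn about the tool's x in rad. In form: [[[x, y, z], spin], ...]. A call has exactly 10 rows; each row shifts and turns the commanded pose from where the row before left it, along the tool's axes as they then stand; what a row does not reach is not made up. A row lasts 1/8 s, in which the tool goes at most 62.5 mm and 10.7 degrees, less where a joint would pass 70% of its speed; a pose out of reach is approached as far as the arm can. A call with a gripper value outside its range is refused whole. OPENING is the closure in counts, from 0 (fully open) to 255 (shut), set as the call begins (- or left out, the last holds). The fingers move at their own pace and stop on an object; FORCE is the grip in N (left out, the last holds). Time passes only in rows, so rows that do not move let the fingers close, or fill a call up. It gives the time, the measured TCP pose, the force and the opening at its end, in the units of the state.
- manip.read_state(): the state, without advancing time (a new reading comes with each control period).
- manip.camera(name): name is "scene" or "top"; returns a dict with "pixels" (400x640x3 uint8, red, green, blue), "z_map" (400x640 float32, mm along the optical axis (not along the pixel's ray), 0 where there is no reading), "mtx" (3x3 intrinsics, pixels), "k1" (the pictures are not rectified: a ray, as slopes to the right and down, at radius r is drawn at 1 + k1 r^2 times it, then the intrinsics apply), "xyz" and "orientation" of the camera in the world. Camera axes: x right, y up, looking along -z (the intrinsics and any distortion apply to the point x, -y, -z); pixel columns grow to the right and rows downward; lengths in mm; the calibration is good to about 2 mm. A picture is of the moment at which its call begins.
- manip.sign_off(): hands the job in, once; it reports no verdict.
Trained networks look in the newest picture that a camera, given by its name, has taken for a name from the list of things; names that differ only in an ending like _2 or _b are one class to them, and where a whole thing is asked for, a point or a joint stands for the part that bears it (a point fixed in the world has none). Each returns a list of dicts, best first, with "confidence" (0 to 1); they miss things now and then, are a little off and sometimes report something else, mostly with a low value. They report only what shows in the picture. A call takes as long as a camera call.
- manip.cut_out(target, camera): "region" (400x640 bool, what is visible of it) and "centre" ([column, row] in pixels, amid what is visible of it).
The state is a dict: "clock": time; "joints": joint angles; "qd": joint speeds; "effort": joint torques, N m; "eef_pos": TCP position; "eef_rot": TCP orientation; "wrist_force": force on the tool from outside, world axes, zero at the start; "moment": the same for the moment, N m; "finger_gap": finger opening in mm.
Only numpy, scipy, OpenCV 4.12 (cv2) and the standard library are available. Lean on these libraries where they do the work, as an engineer would, in place of code of your own. Each camera call takes 0.05 s, during which the arm holds its last target. There are 200 camera calls.

### The job

The sprung flap of the meeting table's connection box is shut; its release key lies sunk in a groove somewhere along the top of the box's front rim (the long edge that faces the robot). Starting near either end of that rim, run a fingertip along the top of the rim until it drops into the groove, then press the key in there right down so that the flap springs up, and take the hand away so that the key comes back up and the flap is left standing open. This is touching only: do not pick up or shift the mug, charger, marker or phone lying around the box.

Things in the scene. Friction and masses are not known exactly. Their poses are not given: they have to be found in the camera images.
- box: Connection box screwed to the table: grey aluminium, 160 mm deep (its x), 340 mm long (its y), 62 mm high. Origin: centre of its underside; x runs from front (robot side) to back, z up; turned up to 17 degrees. Its top is all level at 62 mm: front rim, the strip x -80 to -44 mm over the whole length (even to 0.3 mm); behind it the shut flap (x -42 to +66, y -153 to +153 mm).
- rim_left (a point): The +y end of the front rim: on its top, midway across its 36 mm width (box x -62, y +170, z 62 mm). The rim has one groove, open above and to the front, 44 mm along y, box x -80 to -48 mm. Its middle lies anywhere from box y -49 to +49 mm; it differs each time and is not given: feel or look for it.
- rim_right (a point): The -y end of the front rim: on its top, midway across its width (box x -62, y -170, z 62 mm). The floor of the rim's groove is the release key, grey plastic, 30 mm (x) by 42 mm (y), its top 12 mm below the rim's top.
- release_key (a joint): How far the release key in the groove is pressed straight down, in m: 0 up, 0.008 down against its stop. A spring pushes it up: 2 N to start it, 5 N at the bottom. The flap's catch lets go at about 0.004; let go, the key comes back up.
- flap (a joint): Opening of the flap in rad: 0 shut, 1.65 fully open (just past upright). Hinged along its back edge (box x 66, z 58 mm). The catch holds it shut until the key is pressed; then its spring lifts it in about 1.5 s, with some 3 N at its front edge, which rises right behind the groove. If the hand is in its way it waits, and rises on when the hand goes.
- flap_edge (a point): Middle of the flap's front upper edge (107 mm from the hinge).
- mug_mid (a point): White mug, 80 mm wide, 95 mm high, beside one end of the box; point at its middle. Leave alone.
- charger_mid (a point): Black laptop charger brick 105 x 46 x 30 mm, beside the other end of the box; point at its middle. Leave alone.
- marker_mid (a point): Whiteboard marker 130 mm long, 17 mm thick, lying on the table in front of the box's rim; point at its middle. Leave alone.
- phone_mid (a point): Black phone 150 x 72 x 8.5 mm lying behind the box; point at its middle. Leave alone.

How it is judged:
By the outcome, as a careful person would: the job done as asked, in the order asked, and still so for the second after the job is handed in, with the robot touching nothing.
It also fails if it takes over 72 s, if anything falls off the work surface, if the arm or the gripper's body presses on something with over 40 N, if the wrist force passes 120 N, or if a joint passes its speed limit or range.

## Working session

There is one attempt and no reset: what is moved stays moved. The work goes in short steps, Python scripts to look and compute and a shell command to move; the robot and the scene stay as the last step left them, time stands still between calls to the robot, and variables do not carry over. Pictures are saved under pics/ and viewed, about 8 in all and at most 12, crops included, and the job is handed in when it is done.

```bash
mkdir -p pics; cat > h.py <<'E'
import numpy as np, cv2
from scipy.spatial.transform import Rotation as R
from cell import manip
def pts(c):
    """world xyz for each pixel"""
    K=c['mtx'];k1=c['k1'];z=c['z_map'].astype(float)
    v,u=np.mgrid[0:400,0:640]
    x=cv2.undistortPoints(np.stack([u,v],-1).reshape(-1,1,2).astype(float),np.array(K,float),np.array([k1,0,0,0],float)).reshape(400,640,2)
    P=np.stack([x[...,0]*z,-x[...,1]*z,-z],-1)
    return P@R.from_euler('xyz',c['orientation']).as_matrix().T+np.array(c['xyz'])
def save(c,n): cv2.imwrite(n,cv2.cvtColor(c['pixels'],cv2.COLOR_RGB2BGR))
E
python3 - <<'E'
from h import *
s=manip.read_state();print({k:np.round(v,3).tolist() for k,v in s.items()})
for n in('top','scene'):
    c=manip.camera(n);save(c,f'pics/{n}0.png');P=pts(c);np.save(n+'0.npy',P)
    print(n,c['xyz'],c['orientation'],c['k1'])
    for t in('box','mug_mid','charger_mid','marker_mid','phone_mid','release_key','flap'):
        for d in manip.cut_out(t,n)[:2]:
            m=d['region']&(c['z_map']>0);print(t,round(d['confidence'],2),np.round(d['centre']),m.sum(),np.round(np.median(P[m],0)) if m.any() else '', np.round(np.percentile(P[m],[2,98],axis=0)).tolist() if m.any() else '')
    if n=='top':
        m=manip.cut_out('box',n)[0]['region']&(abs(P[...,2]-62)<6)
        r=cv2.minAreaRect(P[m][:,:2].astype(np.float32));print(r,cv2.boxPoints(r))
E
```

```text
{'clock': 0.0, 'joints': [1.238, 0.3, 1.522, 0.0, 1.321, -0.067], 'qd': [0.0, -0.002, -0.0, 0.001, 0.001, -0.0], 'effort': [0.002, -53.181, -35.273, 0.071, 0.025, -0.0], 'eef_pos': [144.38, 530.469, 215.883], 'eef_rot': [-1.647, 1.57, -1.913], 'wrist_force': [0.687, 0.623, -0.631], 'moment': [-0.01, -0.021, 0.013], 'finger_gap': 94.175}
top [ 548.92332742   26.53586198 1062.95158949] [ 0.09789442  0.02374569 -1.59466254] -0.06008838652929366
box 0.88 [375. 233.] 9230 [562. -87.  63.] [[459.0, -245.0, 35.0], [653.0, 83.0, 67.0]]
mug_mid 0.94 [492. 247.] 1388 [ 521. -370.   47.] [[485.0, -393.0, 3.0], [557.0, -296.0, 98.0]]
marker_mid 0.37 [493. 249.] 1404 [ 521. -369.   49.] [[484.0, -393.0, 3.0], [558.0, -296.0, 98.0]]
phone_mid 0.84 [388. 177.] 1774 [ 705. -126.   10.] [[668.0, -198.0, 4.0], [740.0, -54.0, 14.0]]
release_key 0.64 [362. 264.] 218 [496. -56.  51.] [[480.0, -76.0, 47.0], [511.0, -36.0, 55.0]]
flap 0.81 [374. 232.] 6207 [566. -84.  63.] [[494.0, -228.0, 58.0], [641.0, 60.0, 67.0]]
((555.3092041015625, -81.71980285644531), (340.7942199707031, 160.1392059326172), 75.90618
[... 179 characters left out ...]
81343 0.77830996] -0.07427967465213833
box 0.86 [260. 225.] 7051 [ 594. -113.   60.] [[459.0, -254.0, -0.0], [667.0, 78.0, 63.0]]
mug_mid 0.8 [155. 257.] 2069 [ 541. -353.   59.] [[480.0, -393.0, -0.0], [559.0, -284.0, 94.0]]
mug_mid 0.48 [261. 221.] 6901 [ 594. -114.   60.] [[462.0, -254.0, 3.0], [667.0, 73.0, 63.0]]
charger_mid 0.95 [351. 198.] 573 [653. 173.  27.] [[595.0, 163.0, -1.0], [698.0, 207.0, 30.0]]
charger_mid 0.51 [256. 215.] 3184 [ 570. -101.   61.] [[494.0, -231.0, 58.0], [640.0, 57.0, 63.0]]
phone_mid 0.8 [287. 268.] 1433 [ 710. -130.    7.] [[672.0, -197.0, 1.0], [743.0, -54.0, 9.0]]
flap 0.56 [257. 214.] 3132 [ 569. -101.   61.] [[494.0, -230.0, 58.0], [640.0, 55.0, 63.0]]
```

View pics/top0.png

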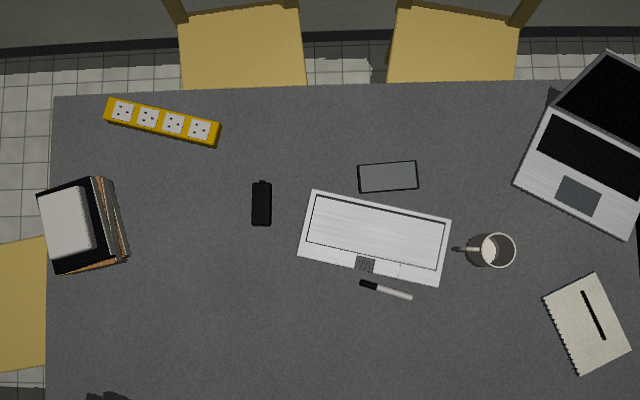

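View pics/scene0.png

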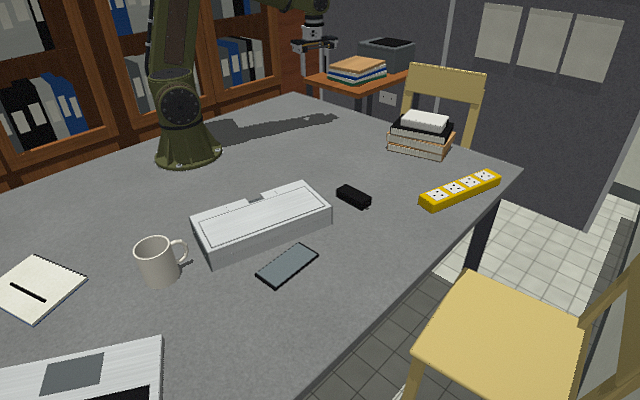

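Both views agree: in the top picture the groove is near pixel (365,264), the marker is at (386,290), and the mug is off the right end at (490,250). The charger is at (262,203), off the left end. In the scene picture the groove shows at (257,197). I'll start at the left (+y) end, and next I'll work out the moves in tool axes.

```bash
cat >> h.py <<'E'
YAW=np.deg2rad(-14.1);C=np.array([555.3,-81.7])
RB=np.array([[np.cos(YAW),-np.sin(YAW)],[np.sin(YAW),np.cos(YAW)]])
def w2b(p): return (np.asarray(p)[...,:2]-C)@RB
def b2w(x,y): return C+RB@np.array([x,y])
def rep():
    s=manip.read_state();print('t',round(s['clock'],2),'tip box',np.round(w2b(s['eef_pos']),1),'tipz',round(s['eef_pos'][2]-11,2),'F',np.round(s['wrist_force'],1),'gap',round(s['finger_gap'],1),'j',np.round(s['joints'],2));return s
def toolshift(bx,by,tz):
    s=manip.read_state();M=R.from_euler('xyz',s['eef_rot']).as_matrix()
    t=np.append(b2w(bx,by),tz+11);print('tool shift',np.round(M.T@(t-s['eef_pos']),1))
E
python3 - <<'E'
from h import *
s=rep();M=R.from_euler('xyz',s['eef_rot']).as_matrix();print(np.round(M,3))
yb=np.append(RB[:,1],0)
for sg in(1,-1):
    v=M.T@yb*sg; print('spin to align y',np.arctan2(v[2],v[1]))
toolshift(-64,155,110)
P=np.load('scene0.npy')
for n in('scene0','top0'):
    P=np.load(n+'.npy');b=w2b(P);z=P[...,2]
    m=(abs(b[...,0])<95)&(abs(b[...,1])<190)&(abs(z-62)<4)
    r=cv2.minAreaRect(P[m][:,:2].astype(np.float32));print(n,r,np.median(z[m]))
    g=(abs(b[...,0]+66)<10)&(abs(b[...,1])<160)&(z<56)&(z>40);print('groove y',np.percentile(b[g][:,1],[3,50,97]) if g.any() else None,g.sum())
E
```

```text
t 0.85 tip box [-547.6  493.8] tipz 205.46 F [ 0.6 -0.4  0.1] gap 94.0 j [ 1.24  0.3   1.52  0.    1.32 -0.07]
[[-0.     0.263  0.965]
 [ 0.     0.965 -0.263]
 [-1.     0.    -0.   ]]
spin to align y -0.019698942793017003
spin to align y 3.121893710796776
tool shift [  95.5 -329.2  490.2]
scene0 ((555.6283569335938, -79.79544067382812), (340.08258056640625, 163.51956176757812), 75.91597747802734) 60.59841073800749
groove y [-2.3976754  18.15387465 34.88023118] 36
top0 ((555.3114013671875, -81.678955078125), (340.68243408203125, 160.41082763671875), 75.8304672241211) 62.93167914482518
groove y [-11.34139533   8.98234302  29.23606118] 159
```

```bash
python3 -m handwheel '[[[0,-24,35],-0.02],[[0,-24,35],0],[[0,-24,35],0],[[0,-24,35],0],[[0,-24,35],0],[[0,-24,35],0],[[0,-24,35],0],[[0,-24,35],0],[[0,-24,35],0],[[0,-24,35],0]]' 255 30
python3 -m handwheel '[[[0,-24,35],0],[[0,-24,35],0],[[0,-20,35],0],[[0,-12,24],0],[[0,-5,10],0],[[20,0,0],0],[[20,0,0],0],[[20,0,0],0],[[15,0,0],0],[[0,0,0],0]]'
python3 -c "
from h import *
rep();toolshift(-64,155,64)"
```

```text
clock: 2.1
eef_pos: [425.7, 211.0, 216.6]
eef_rot: [0.707, 1.57, 0.461]
wrist_force: [-0.3, -0.8, 0.5]
finger_gap: 0.7
clock: 3.35
eef_pos: [538.5, 96.2, 140.7]
eef_rot: [-2.788, 1.569, -3.033]
wrist_force: [0.1, 0.5, -0.7]
finger_gap: 0.5
t 3.35 tip box [-59.6 168.4] tipz 129.75 F [ 0.1  0.5 -0.7] gap 0.5 j [ 0.11  0.37  1.61  0.    1.16 -1.22]
tool shift [ 65.8 -13.4  -4.3]
```

```bash
python3 -m handwheel '[[[8,-4,-1.5],0],[[8,-4,-1.5],0],[[8,-4,-1.5],0],[[8,-2,0],0],[[8,0,0],0],[[8,0,0],0],[[7,0,0],0],[[6,0,0],0],[[2,0,0],0],[[0,0,0],0]]'
python3 -c "
from h import *
rep();c=manip.camera('top');save(c,'pics/a.png');c=manip.camera('scene');save(c,'pics/b.png')
a=cv2.imread('pics/top0.png');a=cv2.imread('pics/a.png')[160:310,260:460];b=cv2.imread('pics/b.png')[120:270,180:380]
cv2.imwrite('pics/ab.png',cv2.resize(np.hstack([a,b]),(800,300),interpolation=2))"
```

```text
clock: 4.6
eef_pos: [531.3, 83.4, 78.5]
eef_rot: [-0.666, 1.571, -0.912]
wrist_force: [0.2, -0.0, 0.5]
finger_gap: 0.4
t 4.6 tip box [-63.5 154.3] tipz 67.45 F [ 0.2 -0.   0.5] gap 0.4 j [ 0.09  0.43  1.69 -0.    1.02 -1.24]
```

View pics/ab.png

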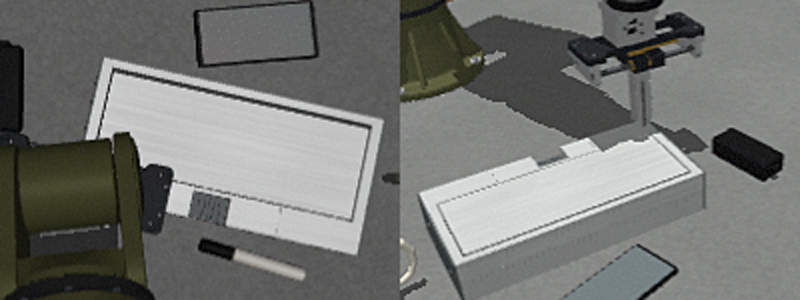

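The crop shows the closed fingers over the left end of the rim, at about (640,110) in the right half. The dark key is still visible further along, at (208,207) in the left half. Now I'll lower the fingers until they touch.

```bash
python3 -m handwheel '[[[1,0,0],0],[[1,0,0],0],[[1,0,0],0],[[0.8,0,0],0],[[0.6,0,0],0],[[0.5,0,0],0],[[0.3,0,0],0],[[0,0,0],0],[[0,0,0],0],[[0,0,0],0]]'
python3 -c "
from h import *
rep()"
```

```text
clock: 5.95
eef_pos: [531.3, 83.4, 73.3]
eef_rot: [0.277, 1.571, 0.032]
wrist_force: [-0.1, 0.1, 2.1]
finger_gap: 0.4
t 5.95 tip box [-63.5 154.3] tipz 62.33 F [-0.1  0.1  2.1] gap 0.4 j [ 0.09  0.44  1.7  -0.    1.01 -1.24]
```

```bash
python3 -m handwheel '[[[0.3,0,0],0],[[0.2,0,0],0],[[0,0,0],0],[[0,0,0],0],[[0,-2,0],0],[[0,-3,0],0],[[0,-3,0],0],[[0,-3,0],0],[[0,-3,0],0],[[0,-2,0],0]]'
python3 -c "
from h import *
rep()"
```

```text
clock: 7.2
eef_pos: [528.0, 68.1, 73.3]
eef_rot: [0.611, 1.569, 0.365]
wrist_force: [0.9, 4.0, 5.5]
finger_gap: 0.1
t 7.2 tip box [-63.  138.6] tipz 62.3 F [0.9 4.  5.5] gap 0.1 j [ 0.06  0.43  1.71  0.    1.   -1.27]
```

Contact is steady at 5.5 N with friction showing, so I'll slide on.

```bash
python3 -m handwheel '[[[0,-4,-0.1],0],[[0,-4,0],0],[[0,-5,-0.1],0],[[0,-5,0],0],[[0,-5,-0.1],0],[[0,-5,0],0],[[0,-5,-0.1],0],[[0,-5,0],0],[[0,-4,-0.1],0],[[0,-3,0],0]]'
python3 -c "
from h import *
rep()"
```

```text
clock: 8.45
eef_pos: [516.5, 24.5, 73.3]
eef_rot: [0.562, 1.569, 0.316]
wrist_force: [0.9, 4.4, 5.7]
finger_gap: 0.5
t 8.45 tip box [-63.5  93.6] tipz 62.29 F [0.9 4.4 5.7] gap 0.5 j [-0.02  0.4   1.76  0.    0.99 -1.35]
```

```bash
python3 -m handwheel '[[[0,-4,0],0],[[0,-4,0],0],[[0,-4,0],0],[[0,-4,0],0],[[0,-4,0],0],[[0,-4,0],0],[[0,-4,0],0],[[0,-4,0],0],[[0,-4,0],0],[[0,-3,0],0]]'
python3 -c "
from h import *
rep()"
```

```text
clock: 9.7
eef_pos: [506.7, -13.6, 73.0]
eef_rot: [0.558, 1.57, 0.312]
wrist_force: [1.7, 4.9, 5.8]
finger_gap: 0.5
t 9.7 tip box [-63.8  54.2] tipz 61.98 F [1.7 4.9 5.8] gap 0.5 j [-0.1   0.38  1.78  0.    0.98 -1.42]
```

```bash
python3 -m handwheel '[[[0,-3,0],0],[[0,-3,0],0],[[0,-3,0],0],[[0,-3,0],0],[[0,-3,0],0],[[0,-3,0],0],[[0,-3,0],0],[[0,-3,0],0],[[0,-3,0],0],[[0,-2,0],0]]'
python3 -c "
from h import *
rep()"
```

```text
clock: 10.95
eef_pos: [499.0, -41.9, 72.4]
eef_rot: [-2.744, 1.57, -2.99]
wrist_force: [-0.3, -0.2, -0.2]
finger_gap: 0.3
t 10.95 tip box [-64.3  24.8] tipz 61.38 F [-0.3 -0.2 -0.2] gap 0.3 j [-0.16  0.37  1.8  -0.    0.98 -1.48]
```

```bash
python3 -m handwheel '[[[0,-1,0],0],[[0,-1,0],0],[[0,-1,0],0],[[0,-1,0],0],[[0,-1,0],0],[[0,-1,0],0],[[0,-1,0],0],[[0,0,0],0],[[0,0,0],0],[[0,0,0],0]]'
python3 -c "
from h import *
rep()"
```

```text
clock: 12.2
eef_pos: [497.7, -48.4, 72.8]
eef_rot: [-1.029, 1.571, -1.274]
wrist_force: [0.7, 0.3, -0.2]
finger_gap: 0.7
t 12.2 tip box [-64.   18.3] tipz 61.76 F [ 0.7  0.3 -0.2] gap 0.7 j [-0.17  0.36  1.8  -0.    0.97 -1.5 ]
```

The force dropped to zero by y≈25, so the tip is in the groove. I'll move to about its middle and feel down.

```bash
python3 -m handwheel '[[[0,-1.5,0],0],[[1,-1.5,0],0],[[1,-1.5,0],0],[[1,-1.5,0],0],[[1,0,0],0],[[1,0,0],0],[[1,0,0],0],[[1,0,0],0],[[0,0,0],0],[[0,0,0],0]]'
python3 -c "
from h import *
rep()"
```

```text
clock: 13.45
eef_pos: [496.3, -54.2, 65.8]
eef_rot: [0.219, 1.571, -0.027]
wrist_force: [1.1, -0.7, 0.0]
finger_gap: 0.4
t 13.45 tip box [-63.9  12.3] tipz 54.78 F [ 1.1 -0.7  0. ] gap 0.4 j [-0.18  0.37  1.81  0.    0.96 -1.51]
```

```bash
python3 -m handwheel '[[[1.2,0,0],0],[[1.2,0,0],0],[[1.2,0,0],0],[[1.2,0,0],0],[[1.2,0,0],0],[[1.2,0,0],0],[[1.2,0,0],0],[[1.2,0,0],0],[[0,0,0],0],[[0,0,0],0]]'
python3 -c "
from h import *
rep()"
```

```text
clock: 14.7
eef_pos: [496.2, -54.2, 56.0]
eef_rot: [-2.635, 1.571, -2.881]
wrist_force: [-0.1, -0.2, -0.8]
finger_gap: 0.5
t 14.7 tip box [-64.   12.3] tipz 45.01 F [-0.1 -0.2 -0.8] gap 0.5 j [-0.18  0.39  1.81 -0.    0.94 -1.51]
```

```bash
python3 -c "
from h import *
c=manip.camera('top');save(c,'pics/a1.png');c=manip.camera('scene');save(c,'pics/b1.png');rep()
a=cv2.imread('pics/a1.png')[160:310,260:460];b=cv2.imread('pics/b1.png')[120:270,180:380]
cv2.imwrite('pics/ab1.png',cv2.resize(np.hstack([a,b]),(800,300),interpolation=2))"
```

```text
t 14.8 tip box [-64.   12.3] tipz 45.09 F [-0.7 -0.6  0.5] gap 0.6 j [-0.18  0.39  1.81 -0.    0.94 -1.51]
```

View pics/ab1.png

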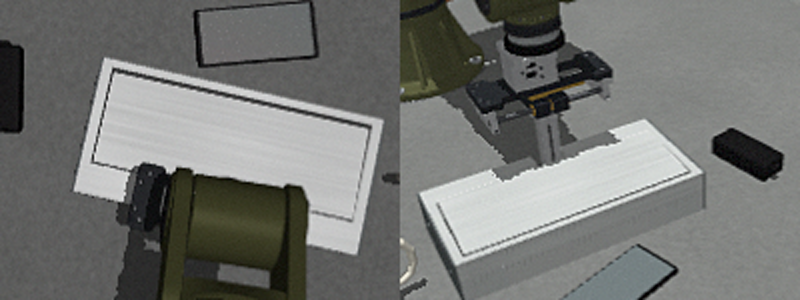

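The fingers are down in the groove at about (548,150) and the flap is still shut. No force shows yet, so I'll press further in small steps.

```bash
python3 -m handwheel '[[[0.5,0,0],0],[[0.5,0,0],0],[[0.5,0,0],0],[[0.5,0,0],0],[[0.5,0,0],0],[[0,0,0],0],[[0,0,0],0],[[0,0,0],0],[[0,0,0],0],[[0,0,0],0]]'
python3 -c "
from h import *
rep()"
```

```text
clock: 16.05
eef_pos: [496.3, -54.2, 53.7]
eef_rot: [0.325, 1.571, 0.079]
wrist_force: [-1.0, 0.3, 4.3]
finger_gap: 0.0
t 16.05 tip box [-63.9  12.3] tipz 42.66 F [-1.   0.3  4.3] gap 0.0 j [-0.18  0.39  1.82  0.    0.93 -1.51]
```

```bash
python3 -m handwheel '[[[0.5,0,0],0],[[0.5,0,0],0],[[0.5,0,0],0],[[0,0,0],0],[[0,0,0],0],[[0,0,0],0],[[0,0,0],0],[[0,0,0],0],[[0,0,0],0],[[0,0,0],0]]'
python3 -c "
from h import *
rep()
for n in('top','scene'):
    c=manip.camera(n);P=pts(c);b=w2b(P);m=(b[...,0]>-38)&(b[...,0]<60)&(b[...,1]>60)&(b[...,1]<150)&(P[...,2]>20)&(P[...,2]<250);print(np.percentile(P[m][:,2],[5,50,95]))
    save(c,f'pics/{n}2.png')"
```

```text
clock: 17.3
eef_pos: [495.9, -54.0, 53.0]
eef_rot: [3.063, 1.57, 2.818]
wrist_force: [-39.3, 12.1, 54.2]
finger_gap: 0.4
t 17.3 tip box [-64.3  12.4] tipz 41.96 F [-39.3  12.1  54.2] gap 0.4 j [-0.18  0.4   1.82  0.    0.93 -1.51]
[ 35.40691074  44.5987003  167.12384225]
[150.06718924 160.10534519 179.98842096]
```

The flap has sprung, and the key is against its stop with 54 N on the wrist. I'm lifting straight off.

```bash
python3 -m handwheel '[[[-1.5,0,0],0],[[-2,0,0],0],[[-4,0,0],0],[[-6,0,0],0],[[-8,0,0],0],[[-8,0,-3],0],[[-8,0,-6],0],[[-8,0,-8],0],[[-8,0,-8],0],[[-8,0,-8],0]]'
python3 -c "
from h import *
rep()
a=cv2.imread('pics/top2.png')[160:310,260:460];b=cv2.imread('pics/scene2.png')[120:270,180:380]
cv2.imwrite('pics/ab2.png',cv2.resize(np.hstack([a,b]),(800,300),interpolation=2))"
```

```text
clock: 18.65
eef_pos: [463.6, -46.0, 114.3]
eef_rot: [0.068, 1.571, -0.178]
wrist_force: [-1.4, -0.0, -0.4]
finger_gap: 0.4
t 18.65 tip box [-97.6  12.3] tipz 103.25 F [-1.4 -0.  -0.4] gap 0.4 j [-0.18  0.23  1.86 -0.    1.04 -1.5 ]
```

View pics/ab2.png

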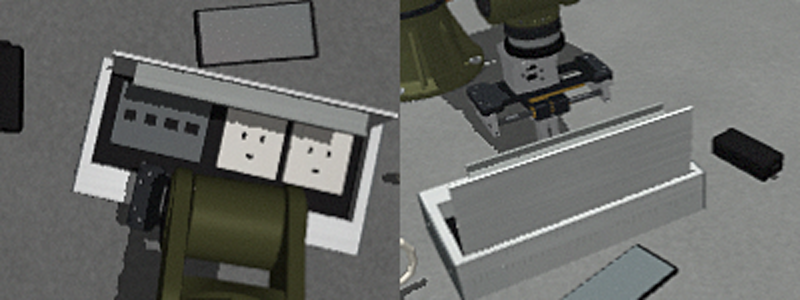

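The flap stands upright, with the sockets showing at (250,140) in the left half. I'll back the hand well away and check.

```bash
python3 -m handwheel '[[[-12,10,-4],0],[[-16,20,-4],0],[[-16,30,-4],0],[[-16,35,-4],0],[[-16,35,-4],0],[[-16,35,-4],0],[[-10,35,0],0],[[0,30,0],0],[[0,15,0],0],[[0,5,0],0]]'
python3 -m handwheel '[[[0,10,0],0],[[0,20,0],0],[[0,20,0],0],[[0,10,0],0],[[0,0,0],0],[[0,0,0],0],[[0,0,0],0],[[0,0,0],0],[[0,0,0],0],[[0,0,0],0]]' >/dev/null
python3 -c "
from h import *
s=rep()
for n in('top','scene'):
    c=manip.camera(n);P=pts(c);b=w2b(P);z=P[...,2];save(c,f'pics/{n}3.png')
    m=(abs(b[...,0]-66)<40)&(abs(b[...,1])<150)&(z>100)&(z<200);print(n,'flap top z',np.percentile(z[m],98),'x',np.median(b[m][:,0]),m.sum())
    g=(abs(b[...,0]+64)<8)&(abs(b[...,1]-10)<12);print('key z',np.percentile(z[g],[10,50,90]))
    P0=np.load(n+'0.npy')
    for t in('mug_mid','charger_mid','marker_mid','phone_mid'):
        d=manip.cut_out(t,n)
        if d: q=d[0]['region']&(c['z_map']>0);print(t,round(d[0]['confidence'],2),np.round(np.median(P[q],0)))
a=cv2.imread('pics/top3.png')[140:320,240:480];b=cv2.imread('pics/scene3.png')[120:300,130:370]
cv2.imwrite('pics/ab3.png',cv2.resize(np.hstack([a,b]),(800,300),interpolation=2))"
```

```text
clock: 19.9
eef_pos: [501.6, 202.7, 215.6]
eef_rot: [-2.403, 1.57, -2.648]
wrist_force: [0.4, 0.5, 0.1]
finger_gap: 0.4
t 21.15 tip box [-121.1  322.2] tipz 204.67 F [-0.8 -0.8  0.1] gap 0.8 j [ 0.4   0.36  1.44  0.    1.34 -0.92]
top flap top z 169.37895706588142 x 64.13930419150793 2021
key z [49.30800443 50.70902222 53.05963121]
mug_mid 0.92 [ 521. -369.   50.]
charger_mid 0.61 [643. 184.  30.]
marker_mid 0.73 [ 431. -109.   16.]
phone_mid 0.8 [ 704. -127.   10.]
scene flap top z 165.34026849658903 x 74.17771128179123 3424Traceback (most recent call last):
  File "<string>", line 7, in <module>
    g=(abs(b[...,0]+64)<8)&(abs(b[...,1]-10)<12);print('key z',np.percentile(z[g],[10,50,90]))
                                                               ~~~~~~~~~~~~~^^^^^^^^^^^^^^^^^
    return _quantile_unchecked(
        a, q, axis, out, overwrite_input, method, keepdims, weights)
    return _ureduce(a,
                    func=_quantile_ureduce_func,
    ...<5 lines>...
                    overwrite_input=overwrite_input,
                    method=method)
    r = func(a, **kwargs)
    result = _quantile(arr,
                       quantiles=q,
    ...<2 lines>...
                       out=out,
                       weights=wgt)
    slices_having_nans = np.isnan(arr[-1, ...])
                                  ~~~^^^^^^^^^
IndexError: index -1 is out of bounds for axis 0 with size 0
```

```bash
python3 -c "
from h import *
c=manip.camera('scene');save(c,'pics/scene3.png');rep()
d=cv2.absdiff(cv2.imread('pics/top0.png'),cv2.imread('pics/top3.png'))
for n,(x,y,w,h) in dict(marker=(355,276,62,28),mug=(452,230,66,40),phone=(355,157,66,30)).items(): print(n,d[y:y+h,x:x+w].mean().round(2))
a=cv2.imread('pics/top3.png')[140:320,240:480];b=cv2.imread('pics/scene3.png')[120:300,130:370]
cv2.imwrite('pics/ab3.png',cv2.resize(np.hstack([a,b]),(800,300),interpolation=2))"
```

```text
t 21.5 tip box [-121.1  322.3] tipz 204.65 F [-0.9  1.1  0.9] gap 0.5 j [ 0.4   0.36  1.44 -0.    1.34 -0.92]
marker 14.14
mug 13.44
phone 13.94
```

View pics/ab3.png

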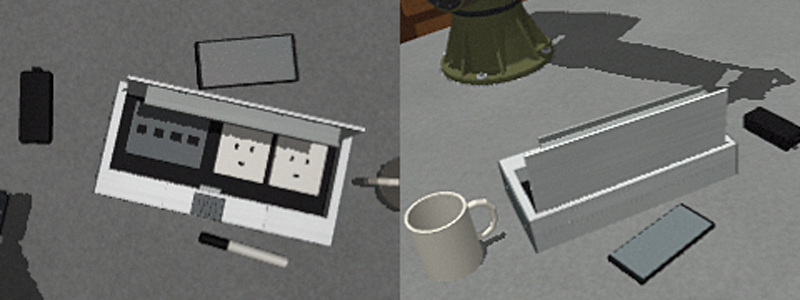

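The flap is open, the key shows up again at (208,205), and the marker, mug, phone and charger are where they started. I'm handing in.

```bash
python3 -c "
from h import *
print(manip.sign_off())"
```

```text
the job is handed in; nothing more can be done
None
```

The flap is standing open and the job is handed in at about 21.5 s. I closed the fingers, touched down near the +y end of the rim (box y ≈ +154) and slid along it at 5–6 N. The contact force was gone at y ≈ +25. I then went down at y ≈ +12 and pressed the key to its stop, the flap sprang up, and I lifted off and backed away.

**Last checks:**
- **Flap:** upright, with its top edge at 165–169 mm.
- **Key:** back up, at about 50.7 mm in the top camera. The scene camera could not see it behind the open flap.
- **Wrist force:** about zero, with the hand well clear of the box.
- **Other objects:** mug and phone positions match the first pictures to about 1 mm. The marker and charger were compared by eye only and look unmoved.

**What disagreed or ran high:**
- **Late key force:** no force showed with the tip at 45 mm, where about 4 N was expected, and the flap was still shut. It read 4.3 N at 42.7 mm, so I cannot say exactly when the catch let go.
- **Force at the stop:** the last push was harder than intended. The wrist read about 54 N down and 41 N sideways, within the 120 N wrist limit. I did not find out what caused the sideways part. If it was pressing on the gripper's body rather than the fingertips, it would be just over the 40 N limit.

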